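# Hold the backlight shutter half open at the spindle

## Robot

A 7-joint arm with a two-finger parallel gripper is mounted at the origin on the work surface. World frame = base frame: x ahead of the robot, y to its left, z up, the work surface at z = 0. Lengths are in m, angles in rad, forces in N, time in s.
With the tool pointing down it reaches from about 0.375 to 0.925 m from the base axis. Payload 3.1 kg.
Tool frame: the origin (TCP) lies at the very end of the fingers, on their centre line; the grasp point (between the pads) lies 19 mm behind it (r.grip_point_offset is the distance from the TCP to the grasp point, in m); x points along the fingers, y is the direction in which the jaws open and shut, and the axes are right-handed (so a half turn about x gives the same grasp; the last joint's range is limited). The gripper opens to 85 mm and grips with 20 to 120 N. Pads are 22 mm wide; open, the fingers measure 114 mm over their backs; the gripper's body (76 mm by 85 mm) begins 54 mm behind the grasp point. The pads swing forward as they close: fully open they stand 13 mm farther back than shut.
Start: joints at [1.04, 0.383, 0.044, 1.598, -0.018, 1.161, -0.05], TCP at [0.273, -0.59, 0.231] pointing down, gripper open.
Joint ranges: [-2.61, 2.61], [-0.41, 2.15], [-1.48, 1.57], [0, 2.5], [-1.57, 4.71], [0.05, 1.97], [-2.85, 2.85]. Speed limits (rad/s): [2.79, 2.79, 3.14, 3.14, 3.14, 3.14, 3.14].

## Interface

Orientations are given as a unit quaternion [w, x, y, z].
In Python, from rig import r gives the robot as it stands.
- The arm moves only by the tool play_rows, never from a script. Its argument "deltas" is a list of rows, each an object with "jaw": the gripper's target within -1 to 1 (shut at 1, half-way at 0, fully open at -1); "translation": the shift along the tool's x, y, z in mm, a list of three; "twist": the turn about the tool's x in rad. In form: [{"jaw": jaw, "translation": [tx, ty, tz], "twist": twist}, ...]. A call has 1 to 5 rows; each row is the pose to reach, as a shift and turn from the pose commanded when the call began, along the tool's axes at that moment; what a row does not reach only later rows make up. A row lasts 1/8 s, in which the tool goes at most 62.5 mm and 10.7 degrees, less where a joint would pass 70% of its speed; a pose out of reach is approached as far as the arm can. A call with a gripper value outside its range is refused whole. The fingers move at their own pace and stop on an object; "squeeze" is the grip in N (left out, the last holds). Time passes only in rows, so rows that repeat a pose let the fingers close. It gives the time, the measured TCP pose, the force and the opening at its end, in the units of the state.
- r.sense(): the state, without advancing time (a new reading comes with each control period).
- r.snapshot(name): name is "side" or "top" or "wrist"; returns a dict with "color" (480x640x3 uint8, red, green, blue), "K" (3x3 intrinsics, pixels), "distortion" ([k1, k2, p1, p2, k3] as OpenCV has them; the pictures are not rectified), "T" (4x4, takes a point from camera to world coordinates); the wrist camera has in their place "hand_eye" (4x4, takes a point from camera to tool coordinates, whose origin is the TCP and whose axes are the tool frame's). Camera axes: x right, y up, looking along -z (the intrinsics and any distortion apply to the point x, -y, -z); pixel columns grow to the right and rows downward; lengths in m; the calibration is good to about 2 mm. A picture is of the moment at which its call begins: read the wrist's pose just before it. There is no depth.
- r.hand_in(): hands the job in, once; it reports no verdict.
The state is a dict: "time_s": time; "q": joint angles; "dq": joint speeds; "joint_efforts": joint torques, N m; "position": TCP position; "tool_rot": TCP orientation; "contact_force": force on the tool from outside, world axes, zero at the start; "wrist_torque": the same for the moment, N m; "opening": opening from 0.0 (shut) to 1.0 (fully open).
Only numpy, scipy, OpenCV 4.12 (cv2) and the standard library are available. Lean on these libraries where they do the work, as an engineer would, in place of code of your own. Each camera call takes 0.05 s, during which the arm holds its last target.

## Task

Two equal measuring fixtures stand on the bench; one has the tall stepped spindle in its nest, the other the short plain plug. On the fixture with the spindle, slide the sprung shutter half open (handle at the half-way mark) without ever opening it beyond three quarters, and finish while still holding it there with the gripper, as it springs shut if let go. Leave the other fixture's shutter shut and both pieces seated in their nests.

Things in the scene. Friction and masses are not known exactly. Their poses are not given: they have to be found in the camera images.
- fixture_a: the left (+y) of two equal fixtures, bolted down: black plate 130 x 170 x 15 (x, y, z, mm), on it a grey light housing 40 x 170 centred at x=-40, top 90 above the bench, white window 60 wide in its +x face. Origin: under the plate's centre, on the bench; z up. The shutter opens along this +y. Black ticks on the housing's top: shut y=-30, half y=0 (longest), full y=+30.
- shutter_a (a joint): sliding dark steel shutter of fixture_a, with its handle: 0 m = shut against its stop (the start), 0.030 = half open, 0.060 = fully open. A spring pulls it shut: about 3 N when shut, rising evenly by 1.5 N per 10 mm to 7.5 N at half and 12 N at full travel (friction 0.4 N).
- handle_a (a point): grip point in the upright black handle of shutter_a, taken from above: block 20 (fixture x) x 14 (fixture y, the sliding way) x 38 high, top 132 above the bench, 16.5 above this point, foot on a steel strip 94 high. Moves with the shutter, axes as the fixture's: at (-38, -30, 116) mm in the fixture when shut, (-38, 0, 116) half open.
- nest_a (a point): floor centre of the nest of fixture_a, an aluminium ring of 44 outside and 32 inside diameter, 6 high, at (30, 0, 15) mm in the fixture
- fixture_b: the right (-y) of two equal fixtures, bolted down: black plate 130 x 170 x 15 (x, y, z, mm), on it a grey light housing 40 x 170 centred at x=-40, top 90 above the bench, white window 60 wide in its +x face. Origin: under the plate's centre, on the bench; z up. The shutter opens along this +y. Black ticks on the housing's top: shut y=-30, half y=0 (longest), full y=+30.
- shutter_b (a joint): sliding dark steel shutter of fixture_b, with its handle: 0 m = shut against its stop (the start), 0.030 = half open, 0.060 = fully open. A spring pulls it shut: about 3 N when shut, rising evenly by 1.5 N per 10 mm to 7.5 N at half and 12 N at full travel (friction 0.4 N).
- handle_b (a point): grip point in the upright black handle of shutter_b, taken from above: block 20 (fixture x) x 14 (fixture y, the sliding way) x 38 high, top 132 above the bench, 16.5 above this point, foot on a steel strip 94 high. Moves with the shutter, axes as the fixture's: at (-38, -30, 116) mm in the fixture when shut, (-38, 0, 116) half open.
- nest_b (a point): floor centre of the nest of fixture_b, an aluminium ring of 44 outside and 32 inside diameter, 6 high, at (30, 0, 15) mm in the fixture
- spindle_mid (a point): tall stepped steel spindle, 68 high, 28 diameter at the foot, 16 in the middle and 9 at the top, standing loose in one of the two nests; this point lies on its axis, half-way up
- plug_mid (a point): short plain steel plug, 24 high and 28 in diameter, standing loose in the other nest; this point lies on its axis, half-way up

How it is judged:
By the outcome, as a careful person would: the job done as asked, in the order asked, and still so for the second after the job is handed in, while the arm keeps its last pose, push and grip.
It also fails if it takes over 38 s, if anything falls off the work surface, if the arm or the gripper's body presses on something with over 40 N, if the wrist force passes 120 N, or if a joint passes its speed limit or range.

## Working session

There is one attempt and no reset: what is moved stays moved. The work goes in short steps, Python scripts to look and compute and a tool call to move; the robot and the scene stay as the last step left them, time stands still between calls to the robot, and variables do not carry over. Pictures are saved under pics/ and viewed, and the job is handed in when it is done.

Besides the shell and the picture viewer there is one more tool, called after ">>>" as a command line: name --argument value ..., lists and objects as JSON in quotes. play_rows: Moves the arm, as the interface text tells. Its arguments: {"type":"object","properties":{"deltas":{"type":"array"},"squeeze":{"type":"number"}},"required":["deltas"]}

```bash
mkdir -p pics; python3 - <<'E'
from rig import r
import cv2,pickle
s=r.sense();print(s)
d={}
for n in("top","side"):
    p=r.snapshot(n);d[n]=p;cv2.imwrite(f"pics/{n}0.png",p["color"][:,:,::-1]);print(n,p["K"],p["distortion"],p["T"])
pickle.dump(d,open("p0.pkl","wb"))
E
```

```text
{'time_s': 0.0, 'q': array([ 1.04020431,  0.38387093,  0.04381202,  1.59958114, -0.01789448,
        1.16120166, -0.04988476]), 'dq': array([-4.56700221e-04, -3.18770429e-04, -2.28257364e-03, -2.57962042e-03,
        7.69974373e-04, -7.62143467e-04, -5.87674548e-05]), 'joint_efforts': array([-2.80303475e-04, -4.33455062e+01,  1.02399174e+00, -2.49513584e+01,
        1.04368935e-02,  1.13035299e-02, -5.87494682e-06]), 'position': array([ 0.27222168, -0.58920481,  0.2298603 ]), 'tool_rot': array([-0.15095453, -0.69035454, -0.15277363,  0.69085711]), 'contact_force': array([-0.35043883,  0.32848927, -0.26877457]), 'wrist_torque': array([-0.05575746,  0.01440739, -0.04726987]), 'opening': 1.0006620386731786}
top [[571.88539755   0.         330.386736  ]
 [  0.         571.88539755 239.65782996]
 [  0.           0.           1.        ]] [0.06053123 0.         0.         0.         0.        ] [[ 0.01027127  0.98754464 -0.15700346  0.4186879 ]
 [-0.99973956  0.01334168  0.01851494 -0.00260324]
 [ 0.02037902  0.1567724   0.98742448  0.89155689]
 [ 0.          0.          0.          1.        ]]
side [[456.02253101   0.         316.23852198]
 [  0.         456.02253101 230.31704987]
 [  0.           0.           1.        ]] [-0.06863363  0.          0.          0.          0.        ] [[ 0.69933251  0.53974029 -0.46863041  0.2009274 ]
 [-0.71468589  0.51644831 -0.4717046  -0.3985894 ]
 [-0.0125746   0.6648019   0.74691386  0.68707878]
 [ 0.          0.          0.          1.        ]]
```

View pics/top0.png

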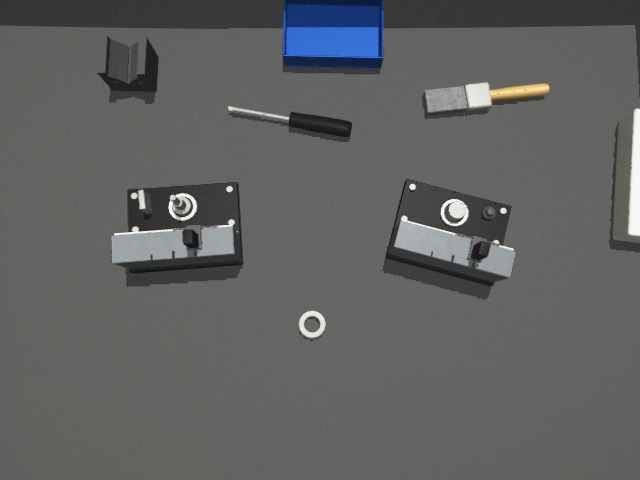

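View pics/side0.png

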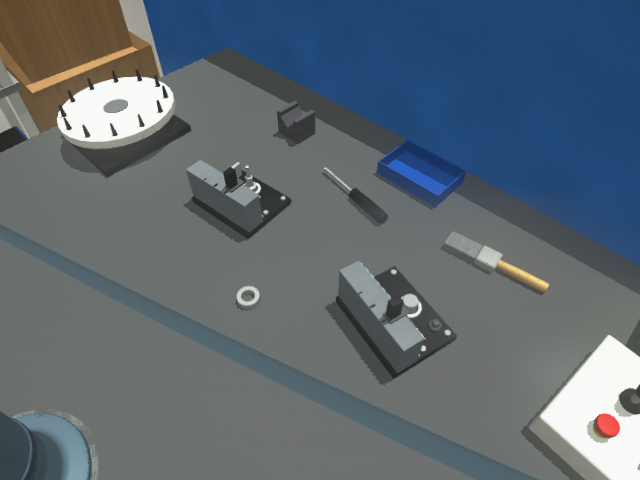

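The spindle is in the left fixture, A (top view about (180,203)), and the plug is in B at (457,211). I'll enlarge both views of A.

```bash
python3 - <<'E'
import cv2
a=cv2.imread("pics/top0.png")[170:285,100:255];cv2.imwrite("pics/topA.png",cv2.resize(a,None,fx=5,fy=5,interpolation=cv2.INTER_CUBIC))
a=cv2.imread("pics/side0.png")[145:245,175:305];cv2.imwrite("pics/sideA.png",cv2.resize(a,None,fx=6,fy=6,interpolation=cv2.INTER_CUBIC))
E
```

```text
(no output)
```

View pics/topA.png

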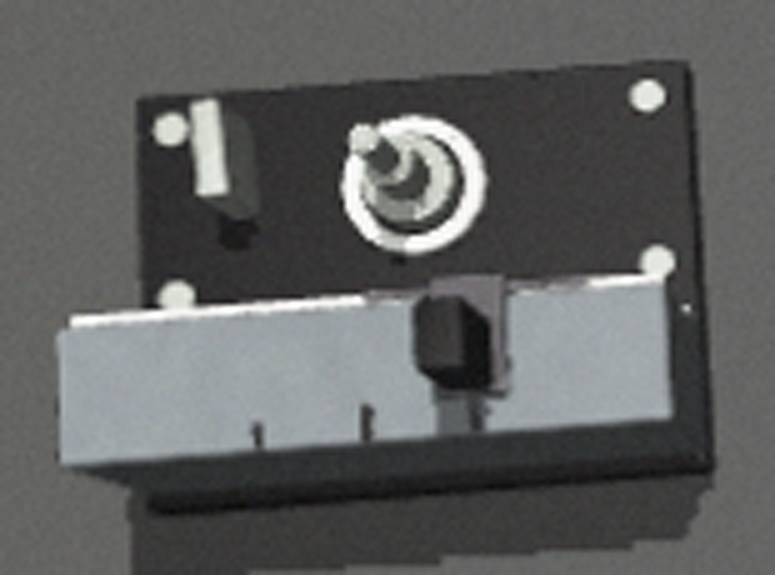

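View pics/sideA.png

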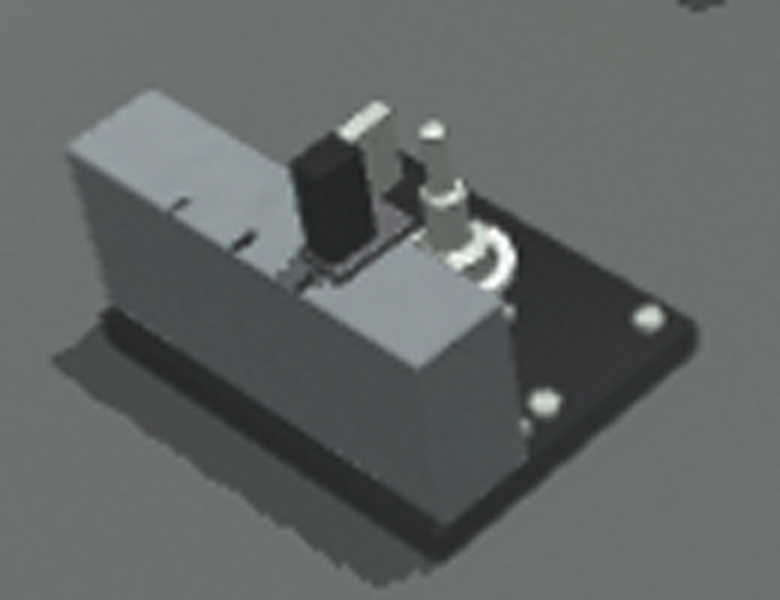

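```bash
cat > h.py <<'E'
import cv2,pickle,numpy as np
def proj(p,T,K,dist):
    c=(np.linalg.inv(T)@np.c_[p,np.ones(len(p))].T)[:3].T*[1,-1,-1]
    return cv2.projectPoints(c.astype(float),np.zeros(3),np.zeros(3),K,np.array(dist))[0][:,0]
def fix(q,p):
    c,s=np.cos(q[2]),np.sin(q[2]);p=np.array(p,float)/1000
    return np.c_[q[0]+c*p[:,0]-s*p[:,1],q[1]+s*p[:,0]+c*p[:,1],p[:,2]]
E
cat > fit.py <<'E'
from h import *
from scipy.optimize import least_squares
d=pickle.load(open("p0.pkl","rb"))
top={(-60,85,90):(62,465),(-60,-85,90):(670,418),(-20,-85,90):(665,280),(65,85,15):(138,98),(65,-85,15):(690,62),(30,0,21):(414,185),(-38,-30,132):(437,325)}
side={(-60,85,90):(68,152),(-20,85,90):(152,90),(-60,-85,90):(418,368),(-20,-85,90):(503,302),(65,-85,15):(697,325),(-65,-85,15):(437,545),(-38,-30,132):(330,155)}
def res(q,which="ts"):
    o=[]
    for n,D,s,off in(("top",top,5,(100,170)),("side",side,6,(175,145))):
        if n[0] not in which: continue
        v=d[n];o.append(proj(fix(q,list(D)),v["T"],v["K"],v["distortion"])-(np.array(list(D.values()))/s+off))
    return np.vstack(o)
for w in("t","s","ts"):
    f=least_squares(lambda q:res(q,w).ravel(),[.5,.2,0],loss="soft_l1")
    print(w,f.x,"handle",fix(f.x,[(-38,-30,116)]));print(res(f.x,w).round(1).tolist())
E
python3 fit.py
```

```text
t [0.57620046 0.20650832 0.08760887] handle [[0.5409711 0.1732985 0.116    ]]
[[-1.1, 0.2], [0.8, 0.4], [0.4, 0.1], [-0.4, -0.7], [-0.4, -0.8], [-0.0, -0.7], [0.5, 1.6]]
s [0.57741911 0.2039486  0.08937955] handle [[0.54224861 0.17067645 0.116     ]]
[[-0.9, -0.6], [0.1, -0.3], [0.0, 0.8], [0.9, -0.0], [0.4, -0.2], [-0.0, -0.4], [-0.6, 0.6]]
ts [0.57668087 0.205764   0.09139868] handle [[0.54157763 0.1724209  0.116     ]]
[[-0.3, 0.1], [1.5, -0.2], [1.0, -0.4], [-0.1, -0.8], [-0.1, -1.3], [0.4, -1.0], [1.2, 1.2], [-1.8, -0.8], [-0.7, -0.5], [-0.8, 0.5], [0.1, -0.3], [-0.4, -0.5], [-0.8, -0.7], [-1.5, 0.4]]
```

```bash
python3 - <<'E'
from h import *
from rig import r
from scipy.spatial.transform import Rotation as R
from scipy.optimize import least_squares
d=pickle.load(open("p0.pkl","rb"))
t=np.array((208,150))/5+(100,170); s=np.array((365,120))/6+(175,145)
f=least_squares(lambda p:np.r_[(proj(p[None],d["top"]["T"],d["top"]["K"],d["top"]["distortion"])[0]-t),(proj(p[None],d["side"]["T"],d["side"]["K"],d["side"]["distortion"])[0]-s)],[.6,.25,.1])
print("post top",f.x,f.cost)
q=r.sense();A=R.from_quat(np.roll(q["tool_rot"],-1)).as_matrix();print(A.round(3))
fy=np.array([-np.sin(.09),np.cos(.09),0])
for sg in(1,-1):
    v=A.T@(sg*fy);print("twist about x",np.arctan2(v[2],v[1]))
tgt=np.array([.5415,.172,.21]);print("delta mm",(A.T@(tgt-q["position"])*1000).round(1),q["position"])
w=r.snapshot("wrist");print(w["hand_eye"],w["K"],w["distortion"])
E
```

```text
post top [0.60993511 0.26122664 0.05206301] 3.5916681960600596
[[-0.001  0.42  -0.908]
 [ 0.002 -0.908 -0.42 ]
 [-1.    -0.002  0.   ]]
twist about x -2.7986921321630307
twist about x 0.34290052142676253
delta mm [  21.3 -578.1 -563.8] [ 0.27227512 -0.58927824  0.22999402]
[[-7.25928369e-04  2.76936082e-01 -9.60888068e-01 -1.43188795e-01]
 [ 9.99999641e-01  6.20771774e-04 -5.76564559e-04  9.96058971e-04]
 [ 4.36820660e-04 -9.60888142e-01 -2.76936433e-01 -6.94625403e-02]
 [ 0.00000000e+00  0.00000000e+00  0.00000000e+00  1.00000000e+00]] [[340.20536921   0.         319.50976228]
 [  0.         340.20536921 238.87487208]
 [  0.           0.           1.        ]] [-0.05071877  0.          0.          0.          0.        ]
```

>>> play_rows --deltas '[{"jaw": -1, "translation": [0, -38, -37], "twist": 0.02}, {"jaw": -0.5, "translation": [0, -76, -74], "twist": 0.04}, {"jaw": -0.2, "translation": [0, -115, -112], "twist": 0.07}, {"jaw": -0.2, "translation": [0, -155, -150], "twist": 0.09}, {"jaw": -0.2, "translation": [0, -195, -190], "twist": 0.12}]' --squeeze 60

```text
time_s: 0.78
position: [0.3634, -0.3315, 0.231]
tool_rot: [-0.11, -0.699, -0.11, 0.699]
contact_force: [1.8, -0.6, -0.1]
opening: 0.6
```

```bash
cat > go.py <<'E'
import sys
from h import *
from rig import r
from scipy.spatial.transform import Rotation as R
q=r.sense();A=R.from_quat(np.roll(q["tool_rot"],-1)).as_matrix()
x,y,z,yaw=map(float,sys.argv[1:5])
fy=-np.array([-np.sin(yaw),np.cos(yaw),0]);v=A.T@fy
print(q["time_s"],q["position"].round(4),q["contact_force"].round(1),q["opening"]);print("axes x",A[:,0].round(4),"y",A[:,1].round(4))
print("delta",(A.T@(np.array([x,y,z])-q["position"])*1000).round(1),"twist",np.arctan2(v[2],v[1]).round(4))
E
python3 go.py .5415 .172 .215 .09
```

```text
0.775 [ 0.3634 -0.3315  0.231 ] [ 1.8 -0.6 -0.1] 0.6003226271019392
axes x [-1.e-04  1.e-04 -1.e+00] y [ 3.065e-01 -9.519e-01 -1.000e-04]
delta [  16.1 -424.7 -323.8] twist 0.2215
```

>>> play_rows --deltas '[{"jaw": -0.2, "translation": [2, -42, -32], "twist": 0.03}, {"jaw": -0.2, "translation": [4, -84, -64], "twist": 0.05}, {"jaw": -0.2, "translation": [6, -126, -96], "twist": 0.08}, {"jaw": -0.2, "translation": [8, -168, -128], "twist": 0.11}, {"jaw": -0.2, "translation": [9, -210, -160], "twist": 0.13}]'

```text
time_s: 1.4
position: [0.451, -0.0827, 0.2221]
tool_rot: [0.064, 0.704, 0.064, -0.704]
contact_force: [0.3, -0.5, -1.0]
opening: 0.606
```

```bash
python3 go.py .5415 .172 .215 .09
```

```text
1.4 [ 0.451  -0.0827  0.2221] [ 0.3 -0.5 -1. ] 0.6062319143447765
axes x [ 0.e+00 -2.e-04 -1.e+00] y [ 1.809e-01 -9.835e-01  2.000e-04]
delta [   7.1 -234.1 -135.1] twist 0.0919
```

>>> play_rows --deltas '[{"jaw": -0.2, "translation": [2, -50, -28], "twist": 0.02}, {"jaw": -0.2, "translation": [4, -100, -57], "twist": 0.04}, {"jaw": -0.2, "translation": [6, -150, -86], "twist": 0.06}, {"jaw": -0.2, "translation": [7, -200, -110], "twist": 0.08}, {"jaw": -0.2, "translation": [7, -215, -118], "twist": 0.08}]'

```text
time_s: 2.02
position: [0.5274, 0.1538, 0.2153]
tool_rot: [-0.038, -0.706, -0.04, 0.706]
contact_force: [-0.9, -0.1, 0.6]
opening: 0.603
```

>>> play_rows --deltas '[{"jaw": -0.2, "translation": [0, 0, 0], "twist": 0}, {"jaw": -0.2, "translation": [0, 0, 0], "twist": 0}, {"jaw": -0.2, "translation": [0, 0, 0], "twist": 0}]'

```text
time_s: 2.4
position: [0.5279, 0.1459, 0.2151]
tool_rot: [-0.036, -0.706, -0.034, 0.706]
contact_force: [-0.3, 0.4, -0.5]
opening: 0.601
```

```bash
python3 go.py .5415 .172 .215 .09; python3 - <<'E'
from rig import r
import cv2,pickle
s=r.sense();p=r.snapshot("wrist");pickle.dump((s,p),open("w1.pkl","wb"));cv2.imwrite("pics/w1.png",p["color"][:,:,::-1])
E
```

```text
2.4 [0.5279 0.1459 0.2151] [-0.3  0.4 -0.5] 0.6006555241201731
axes x [-4.0e-04 -1.5e-03 -1.0e+00] y [ 0.0989 -0.9951  0.0014]
delta [  0.1 -24.6 -16.2] twist 0.0091
```

View pics/w1.png

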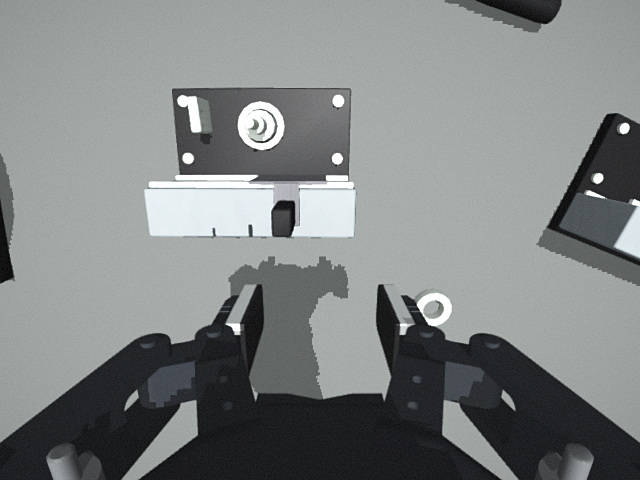

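```bash
python3 - <<'E'
import cv2
a=cv2.imread("pics/w1.png")[80:250,130:370];cv2.imwrite("pics/w1c.png",cv2.resize(a,None,fx=3.3333,fy=3.3333,interpolation=cv2.INTER_CUBIC))
E
```

```text
(no output)
```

View pics/w1c.png

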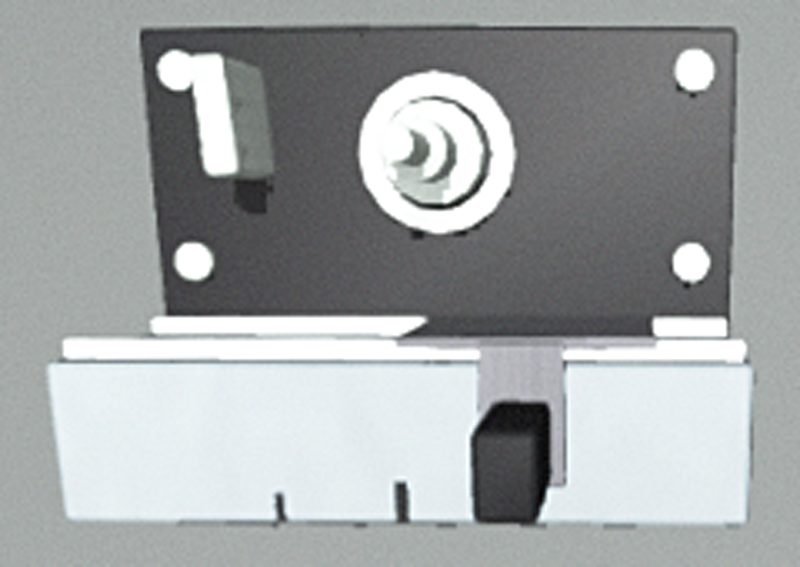

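```bash
cat > fitw.py <<'E'
from h import *
from scipy.optimize import least_squares
from scipy.spatial.transform import Rotation as R
s,p=pickle.load(open("w1.pkl","rb"))
T=np.eye(4);T[:3,:3]=R.from_quat(np.roll(s["tool_rot"],-1)).as_matrix();T[:3,3]=s["position"];T=T@p["hand_eye"]
W={(-60,85,90):(70,520),(-60,-85,90):(748,522),(-20,-85,90):(752,364),(-20,85,90):(48,364),(65,85,15):(140,30),(65,-85,15):(736,29),(30,0,21):(437,152),(-38,-30,132):(505,480)}
rw=lambda q:proj(fix(q,list(W)),T,p["K"],p["distortion"])-(np.array(list(W.values()))/3.3333+(130,80))
f=least_squares(lambda q:rw(q).ravel(),[.57,.2,.09],loss="soft_l1")
print(f.x,fix(f.x,[(-38,-30,116)]));print(rw(f.x).round(1).tolist())
E
python3 fitw.py
```

```text
[0.5760283  0.20488722 0.09349821] [[0.54099513 0.1714705  0.116     ]]
[[-1.3, 1.1], [0.7, 1.3], [1.2, -0.0], [-1.1, -0.4], [-0.6, -0.4], [0.2, -0.5], [-0.2, 0.6], [0.5, -0.5]]
```

```bash
python3 go.py .541 .1715 .150 .093
```

```text
2.45 [0.5279 0.1463 0.2152] [-0.5 -0.1 -0. ] 0.6030250587295747
axes x [-1.0e-04 -1.2e-03 -1.0e+00] y [ 0.0994 -0.995   0.0011]
delta [ 65.2 -23.8 -15.6] twist 0.0066
```

>>> play_rows --deltas '[{"jaw": -0.2, "translation": [15, -23.8, -15.6], "twist": 0.007}, {"jaw": -0.2, "translation": [40, -23.8, -15.6], "twist": 0.007}, {"jaw": -0.2, "translation": [65, -23.8, -15.6], "twist": 0.007}, {"jaw": -0.2, "translation": [65, -23.8, -15.6], "twist": 0.007}, {"jaw": -0.2, "translation": [65, -23.8, -15.6], "twist": 0.007}]'

```text
time_s: 3.08
position: [0.5416, 0.1734, 0.1512]
tool_rot: [0.033, 0.707, 0.034, -0.706]
contact_force: [-0.3, -0.1, -0.4]
opening: 0.597
```

```bash
python3 go.py .541 .1715 .099 .093; python3 - <<'E'
from rig import r
import cv2,pickle
s=r.sense();p=r.snapshot("wrist");pickle.dump((s,p),open("w2.pkl","wb"));cv2.imwrite("pics/w2.png",p["color"][:,:,::-1])
E
```

```text
3.075 [0.5416 0.1734 0.1512] [-0.3 -0.1 -0.4] 0.597314236083176
axes x [ 1.3e-03  2.0e-04 -1.0e+00] y [ 9.460e-02 -9.955e-01 -1.000e-04]
delta [52.2  1.8  0.9] twist 0.0017
```

View pics/w2.png

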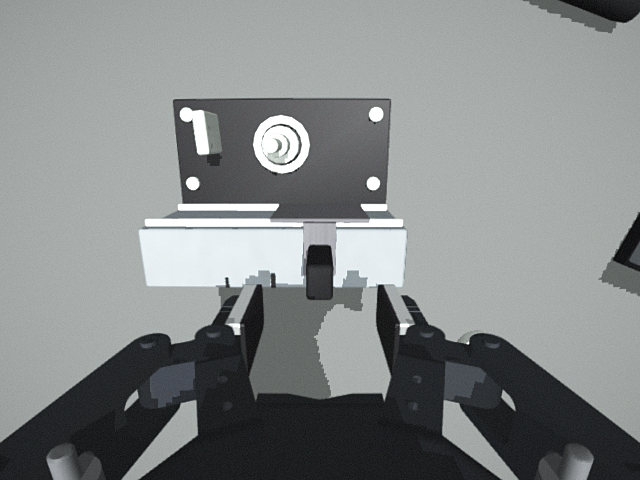

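The wrist view shows the handle at column 319, centred between the pads (about 262 and 378). I'm going down.

>>> play_rows --deltas '[{"jaw": -0.2, "translation": [18, 1, 1], "twist": 0}, {"jaw": -0.2, "translation": [36, 1, 1], "twist": 0}, {"jaw": -0.2, "translation": [51, 1, 1], "twist": 0}, {"jaw": -0.2, "translation": [51, 1, 1], "twist": 0}, {"jaw": -0.2, "translation": [51, 1, 1], "twist": 0}]'

```text
time_s: 3.75
position: [0.5401, 0.173, 0.0992]
tool_rot: [-0.034, -0.706, -0.034, 0.706]
contact_force: [0.0, -0.1, 0.6]
opening: 0.6
```

```bash
python3 go.py .541 .1715 .099 .093; python3 - <<'E'
from rig import r
import cv2,pickle
s=r.sense();p=r.snapshot("wrist");cv2.imwrite("pics/w3.png",p["color"][:,:,::-1])
E
```

```text
3.75 [0.5401 0.173  0.0992] [ 0.  -0.1  0.6] 0.5996924010884744
axes x [-1.e-04  3.e-04 -1.e+00] y [ 9.590e-02 -9.954e-01 -3.000e-04]
delta [ 0.2  1.6 -0.7] twist 0.003
```

View pics/w3.png

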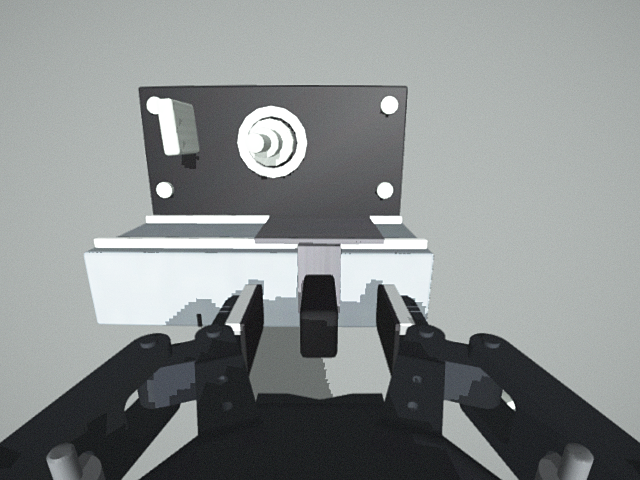

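>>> play_rows --deltas '[{"jaw": 1, "translation": [0, 0, 0], "twist": 0}, {"jaw": 1, "translation": [0, 0, 0], "twist": 0}, {"jaw": 1, "translation": [0, 0, 0], "twist": 0}, {"jaw": 1, "translation": [0, 0, 0], "twist": 0}, {"jaw": 1, "translation": [0, 0, 0], "twist": 0}]' --squeeze 80

```text
time_s: 4.42
position: [0.5404, 0.1735, 0.1]
tool_rot: [0.034, 0.707, 0.034, -0.706]
contact_force: [-0.6, 0.9, 4.7]
opening: 0.151
```

```bash
python3 go.py .541 .1715 .099 .093
```

```text
4.425 [0.5404 0.1735 0.1   ] [-0.6  0.9  4.7] 0.15089128073402724
axes x [ 1.e-03  9.e-04 -1.e+00] y [ 9.580e-02 -9.954e-01 -8.000e-04]
delta [ 1.   2.  -0.4] twist 0.0029
```

>>> play_rows --deltas '[{"jaw": 1, "translation": [0, -4, 0], "twist": 0}, {"jaw": 1, "translation": [0, -9, 0], "twist": 0}, {"jaw": 1, "translation": [0, -14, 0], "twist": 0}, {"jaw": 1, "translation": [0, -18, 0], "twist": 0}, {"jaw": 1, "translation": [0, -18, 0], "twist": 0}]'

```text
time_s: 5.05
position: [0.5391, 0.1875, 0.1]
tool_rot: [-0.035, -0.706, -0.032, 0.706]
contact_force: [-2.0, -5.1, 8.7]
opening: 0.151
```

```bash
python3 go.py .541 .1715 .099 .093; python3 - <<'E'
from rig import r
import cv2,pickle
s=r.sense();p=r.snapshot("wrist");cv2.imwrite("pics/w4.png",p["color"][:,:,::-1])
p=r.snapshot("top");cv2.imwrite("pics/t4.png",p["color"][:,:,::-1])
E
```

```text
5.05 [0.5391 0.1875 0.1   ] [-2.  -5.1  8.7] 0.1506670419104649
axes x [ 1.0e-04 -4.5e-03 -1.0e+00] y [ 0.0938 -0.9956  0.0045]
delta [ 1.1 16.1 -0.4] twist 0.0009
```

View pics/w4.png

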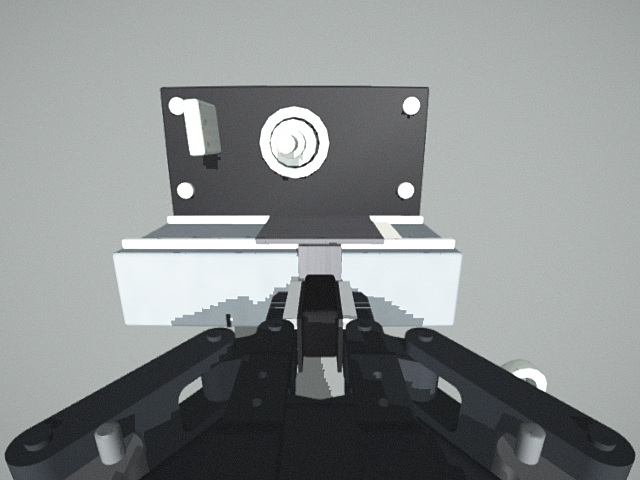

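>>> play_rows --deltas '[{"jaw": 1, "translation": [-0.5, -4, 0], "twist": 0}, {"jaw": 1, "translation": [-0.5, -8, 0], "twist": 0}, {"jaw": 1, "translation": [-0.5, -12, 0], "twist": 0}, {"jaw": 1, "translation": [-0.5, -14, 0], "twist": 0}, {"jaw": 1, "translation": [-0.5, -14, 0], "twist": 0}]'

```text
time_s: 5.78
position: [0.5379, 0.1998, 0.1001]
tool_rot: [-0.035, -0.706, -0.031, 0.707]
contact_force: [-1.5, -6.1, 6.8]
opening: 0.15
```

>>> play_rows --deltas '[{"jaw": 1, "translation": [0, 0, 0], "twist": 0}, {"jaw": 1, "translation": [0, 0, 0], "twist": 0}]'

```text
time_s: 6.02
position: [0.5379, 0.1997, 0.1]
tool_rot: [-0.035, -0.706, -0.03, 0.707]
contact_force: [-2.2, -7.3, 7.3]
opening: 0.152
```

```bash
python3 go.py .541 .1715 .099 .093; python3 - <<'E'
from rig import r
import cv2,pickle
s=r.sense();p=r.snapshot("wrist");pickle.dump((s,p),open("w5.pkl","wb"));cv2.imwrite("pics/w5.png",p["color"][:,:,::-1])
cv2.imwrite("pics/w5c.png",cv2.resize(p["color"][70:390,80:480,::-1],None,fx=2,fy=1.875,interpolation=cv2.INTER_CUBIC))
for n,c in(("top",(170,285,100,255)),("side",(145,245,175,305))):
    a=r.snapshot(n)["color"][c[0]:c[1],c[2]:c[3],::-1];cv2.imwrite(f"pics/{n}5.png",cv2.resize(a,None,fx=5,fy=5,interpolation=cv2.INTER_CUBIC))
E
```

```text
6.025 [0.5379 0.1997 0.1   ] [-2.2 -7.3  7.3] 0.15234453170233436
axes x [-3.0e-04 -6.4e-03 -1.0e+00] y [ 0.0926 -0.9957  0.0064]
delta [ 1.2 28.3 -0.4] twist -0.0003
```

View pics/w5c.png

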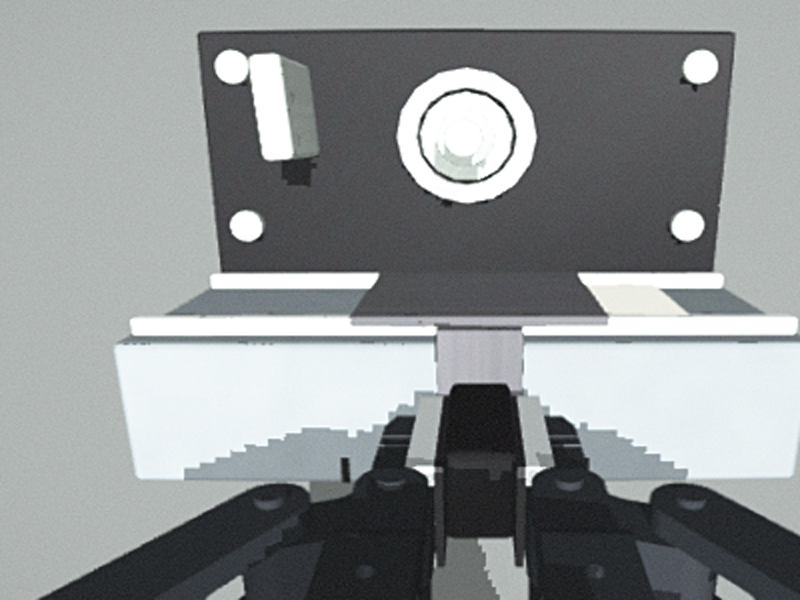

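View pics/side5.png

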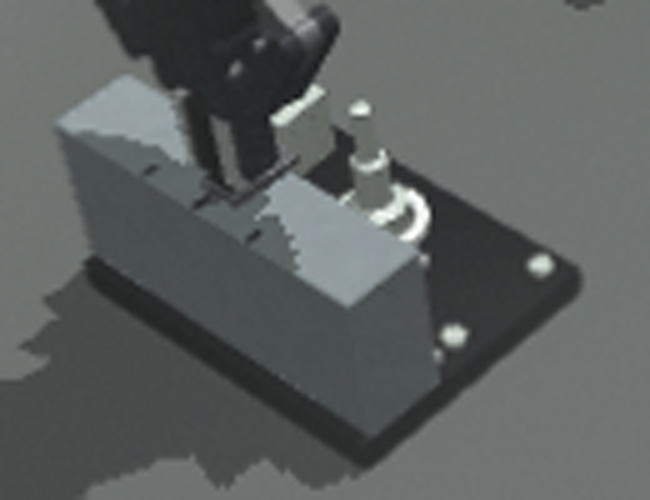

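View pics/top5.png

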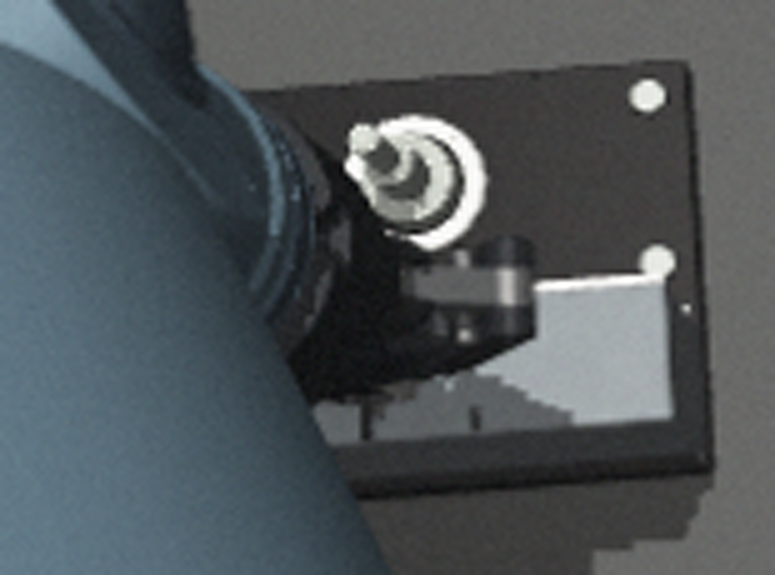

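```bash
python3 - <<'E'
import cv2
a=cv2.imread("pics/w5.png")
cv2.imwrite("pics/w5d.png",cv2.resize(a[230:330,130:330],None,fx=4,fy=4,interpolation=cv2.INTER_CUBIC))
cv2.imwrite("pics/w5e.png",cv2.resize(a[230:330,300:500],None,fx=4,fy=4,interpolation=cv2.INTER_CUBIC))
E
```

```text
(no output)
```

View pics/w5d.png

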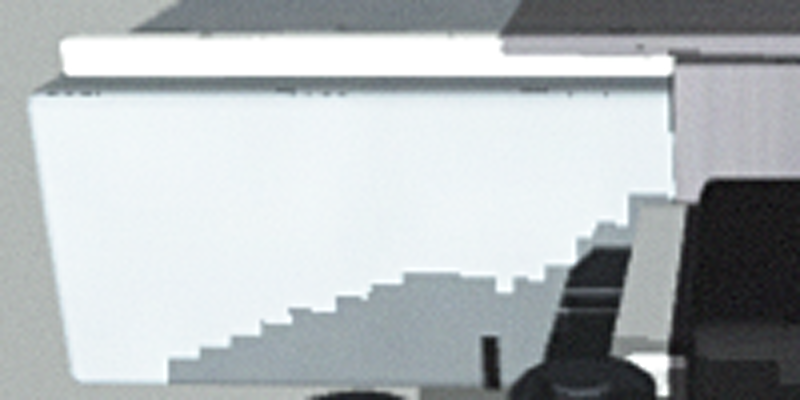

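View pics/w5e.png

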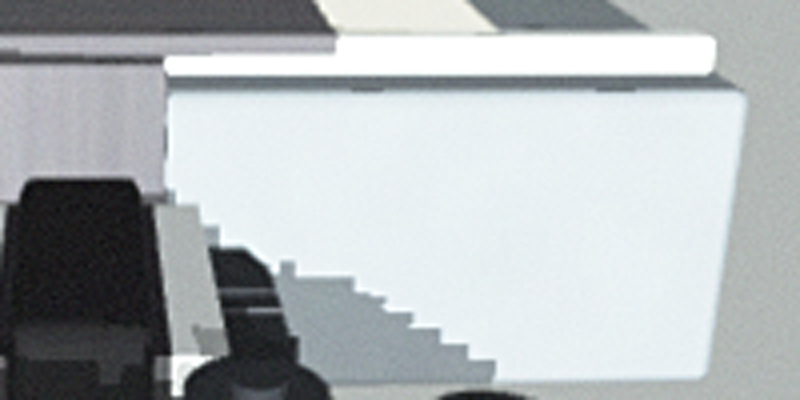

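```bash
python3 - <<'E'
from h import *
from scipy.spatial.transform import Rotation as R
q=[.576,.2049,.0935]
def TT(s,p):
    T=np.eye(4);T[:3,:3]=R.from_quat(np.roll(s["tool_rot"],-1)).as_matrix();T[:3,3]=s["position"];return T@p["hand_eye"]
for n in("w1","w5"):
    s,p=pickle.load(open(n+".pkl","rb"))
    pts=[(-57,0,90),(-57,30,90),(-60,85,90),(-60,-85,90),(-20,85,90),(-20,-85,90),(30,0,21),(-20,-10,94),(-20,10,94),(65,85,15),(65,-85,15)]
    u=proj(fix(q,pts),TT(s,p),p["K"],p["distortion"])
    for a,b in zip(pts,u): print(n,a,b.round(1))
# PnP on w5 : full px
c=lambda x,y:(80+x/2,70+y/1.875)
s,p=pickle.load(open("w5.pkl","rb"))
obj={(-20,85,90):(137.5,253.5),(-20,-85,90):(486.75,253.5),(65,85,15):c(198,33),(65,-85,15):c(735,34),(30,0,21):c(467,136),(-60,85,90):(149,325),(-60,-85,90):(477.5,324.5)}
O=np.array(list(obj),float);U=np.array(list(obj.values()))
d=np.array(p["distortion"])
ok,rv,tv=cv2.solvePnP(O,U,p["K"],d)
pr=cv2.projectPoints(O,rv,tv,p["K"],d)[0][:,0];print((pr-U).round(1).tolist())
for y in(-6,-4,-2,0,2): print(y,cv2.projectPoints(np.array([[-20.,y-10,94],[-20,y+10,94],[-57,30,90]]),rv,tv,p["K"],d)[0][:,0].round(1).tolist())
E
```

```text
w1 (-57, 0, 90) [251.3 234. ]
w1 (-57, 30, 90) [214.9 233.8]
w1 (-60, 85, 90) [149.7 237.1]
w1 (-60, -85, 90) [355. 238.]
w1 (-20, 85, 90) [143.3 188.9]
w1 (-20, -85, 90) [356.7 189.2]
w1 (30, 0, 21) [260.9 126.3]
w1 (-20, -10, 94) [260.8 189.5]
w1 (-20, 10, 94) [235.2 189.5]
w1 (65, 85, 15) [171.4  88.6]
w1 (65, -85, 15) [351.   88.2]
w5 (-57, 0, 90) [313.7 323. ]
w5 (-57, 30, 90) [254.5 323.1]
w5 (-60, 85, 90) [148.4 327.9]
w5 (-60, -85, 90) [478.3 326.4]
w5 (-20, 85, 90) [136.2 254.1]
w5 (-20, -85, 90) [489.4 252.9]
w5 (30, 0, 21) [313.8 143.6]
w5 (-20, -10, 94) [334.7 256.4]
w5 (-20, 10, 94) [291.5 256.6]
w5 (65, 85, 15) [178.2  87.3]
w5 (65, -85, 15) [448.6  87. ]
[[-0.0, -0.7], [0.5, -1.1], [0.1, -0.4], [0.2, -0.5], [0.2, 1.0], [0.3, 1.0], [-1.3, 0.7]]
-6 [[346.8, 255.5], [304.1, 255.6], [254.4, 321.5]]
-4 [[342.5, 255.5], [299.8, 255.6], [254.4, 321.5]]
-2 [[338.3, 255.5], [295.6, 255.6], [254.4, 321.5]]
0 [[334.0, 255.5], [291.3, 255.6], [254.4, 321.5]]
2 [[329.7, 255.5], [287.0, 255.6], [254.4, 321.5]]
```

Strip edges at columns 298.5 and 341.75 put the shutter at about 26.3 mm (3.6 mm short of half), and the force (7.3 N) is consistent. I'll add a little.

>>> play_rows --deltas '[{"jaw": 1, "translation": [0, -1.5, 0], "twist": 0}, {"jaw": 1, "translation": [0, -3, 0], "twist": 0}, {"jaw": 1, "translation": [0, -4.3, 0], "twist": 0}, {"jaw": 1, "translation": [0, -4.3, 0], "twist": 0}, {"jaw": 1, "translation": [0, -4.3, 0], "twist": 0}]'

```text
time_s: 6.8
position: [0.5376, 0.2034, 0.1]
tool_rot: [-0.035, -0.706, -0.03, 0.707]
contact_force: [-2.3, -7.7, 7.9]
opening: 0.15
```

>>> play_rows --deltas '[{"jaw": 1, "translation": [0, 0, 0], "twist": 0}, {"jaw": 1, "translation": [0, 0, 0], "twist": 0}, {"jaw": 1, "translation": [0, 0, 0], "twist": 0}]'

```text
time_s: 7.18
position: [0.5376, 0.2034, 0.1]
tool_rot: [-0.035, -0.706, -0.03, 0.707]
contact_force: [-2.6, -7.5, 8.4]
opening: 0.146
```

```bash
python3 go.py .541 .1715 .099 .093; python3 - <<'E'
from rig import r
import cv2,pickle
s=r.sense();p=r.snapshot("wrist");pickle.dump((s,p),open("w6.pkl","wb"));a=p["color"][:,:,::-1];cv2.imwrite("pics/w6.png",a)
cv2.imwrite("pics/w6d.png",cv2.resize(a[230:330,130:330],None,fx=4,fy=4,interpolation=cv2.INTER_CUBIC))
cv2.imwrite("pics/w6e.png",cv2.resize(a[230:330,300:500],None,fx=4,fy=4,interpolation=cv2.INTER_CUBIC))
a=r.snapshot("side")["color"][:,:,::-1];cv2.imwrite("pics/side6.png",a);cv2.imwrite("pics/side6c.png",cv2.resize(a[145:245,175:305],None,fx=6,fy=6,interpolation=cv2.INTER_CUBIC))
E
```

```text
7.175 [0.5376 0.2034 0.1   ] [-2.6 -7.5  8.4] 0.146241897625564
axes x [-5.0e-04 -7.2e-03 -1.0e+00] y [ 0.0922 -0.9957  0.0071]
delta [ 1.3 32.1 -0.5] twist -0.0006
```

View pics/w6d.png

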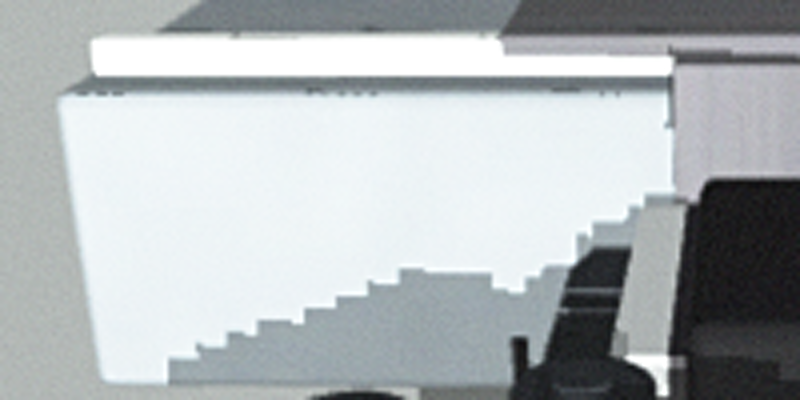

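View pics/w6e.png

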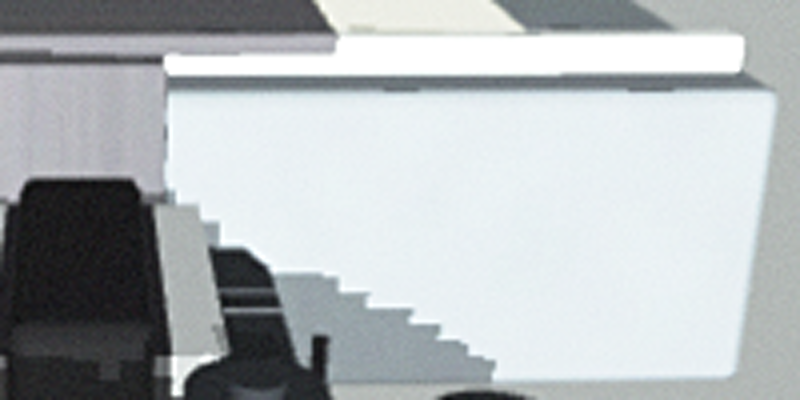

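View pics/side6c.png

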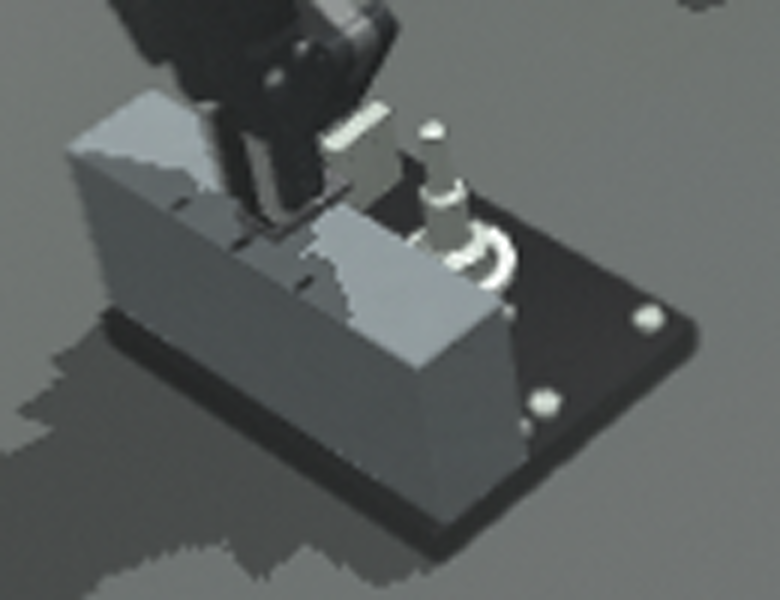

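View pics/side6.png

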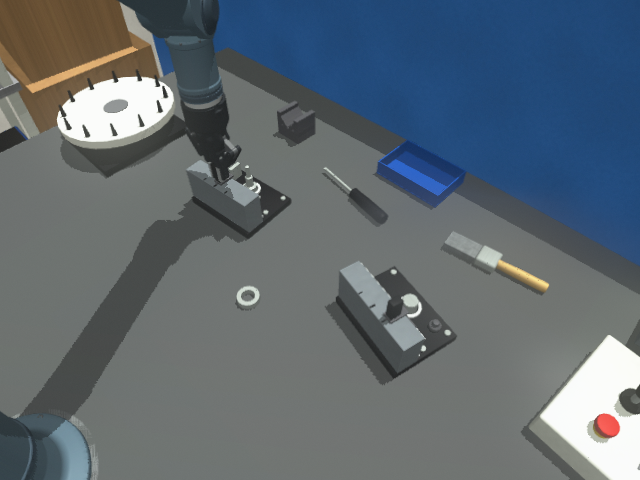

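The shutter strip centre is at column 320.1. The shut and full ticks, at 380.0 and 259.5, have their midpoint at 319.8, and the housing's midpoint is 319.4, so it stands at half (about 29.7 mm). The side view shows the spindle and plug upright in their nests and B's handle still at its shut mark.

```bash
python3 -c "
from rig import r
print(r.hand_in())"
```

```text
the job is handed in; nothing more can be done
None
```

I slid the shutter on fixture A, the left one with the spindle, to half open. I handed the job in with the gripper still holding the handle at 80 N, at about 7.2 s.

**Last checks:**
- **Opening:** the last wrist picture puts the shutter at about 29.7 mm, within about 1 mm. The force against the slide was 7.5 N, which matches the spring at half.
- **Over-travel:** I moved in small steps up to that point and no reading went past about half.
- **Holding:** the last two position readings were the same, so the handle was not drifting.
- **Rest of the scene:** in the side view, fixture B's shutter is still shut and both pieces are upright in their nests.

**What disagreed:**
- **Position reading:** the TCP reading suggests about 30–32 mm, depending on the start value used. I trusted the pictures and the spring force instead.
- **Upward force:** a steady 7–9 N pushed up on the tool while it held, probably light finger contact on the strip. It is well below the limits.

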